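Check the plating thickness at two marked spots

ROBOT

A 7-joint arm with a two-finger parallel gripper is mounted at the origin on the work surface. World frame = base frame: x ahead of the robot, y to its left, z up, the work surface at z = 0. Lengths are in m, angles in rad, forces in N, time in s.
With the tool pointing down it reaches from about 0.35 to 0.775 m from the base axis. Payload 3.1 kg.
Tool frame: the origin (TCP) lies midway between the tips of the shut fingers; the grasp point (between the pads) lies 19 mm behind it; z points along the fingers, y is the line along which they close (so a half turn about z gives the same grasp; the last joint's range is limited). The gripper opens to 85 mm and grips with 20 to 120 N. Pads are 22 mm wide; open, the fingers measure 114 mm over their backs; the gripper's body (76 mm by 85 mm) begins 54 mm behind the grasp point. The pads swing forward as they close: fully open they stand 13 mm farther back than shut.
Start: joints at [-1.308, 0.311, 0.014, 1.512, -0.004, 1.319, -0.027], TCP at [0.165, 0.525, 0.231] pointing down, gripper open.
Joint ranges: [-2.7, 2.7], [-0.3, 1.91], [-1.27, 1.3], [0.12, 2.57], [-1.44, 4.58], [0.2, 2.03], [-3.05, 3.05]. Speed limits (rad/s): [2.79, 2.79, 3.14, 3.14, 3.14, 3.14, 3.14].

INTERFACE

Orientations are given as a unit quaternion [w, x, y, z].
In Python, from cell import move_ptp, move_l, movej, gripper_to, hold, ik, observe, get_image, MotionError, sign_off gives the robot as it stands. The module is installed in compiled form; this text tells all that it offers. Calls block until the motion is done:
- move_ptp(position, orientation): joint-space move of the TCP to a pose.
- move_l(position, rotation=None, v=0.15): straight line of the TCP; rotation=None keeps the orientation; v is the mean speed in m/s.
- movej(angles): joint-space move.
- gripper_to(opening, strength=None): opening from 0.0 (shut) to 1.0 (fully open); strength is the grip in N (None keeps the last); returns when the fingers have stopped.
- hold(seconds).
- ik(position, orientation): joint angles nearest the present ones, or None.
- observe(): the state.
- get_image(name): name is "scene" or "top" or "wrist"; returns a dict with "pixels" (400x640x3 uint8, red, green, blue), "fx", "fy", "cx", "cy" (pixels), "rvec" (rotation vector, rad) and "tvec" (3), from world to camera coordinates, as OpenCV has them. Camera axes: x right, y down, z forward; pixel columns grow to the right and rows downward; lengths in m; the calibration is good to about 2 mm. The wrist camera is an equidistant fisheye: a pixel r from the principal point sees the ray r / f radians off the axis. A picture is of the moment at which its call begins. There is no depth.
A pose or a line that the arm cannot do raises MotionError and nothing moves.
- sign_off(): hands the job in; it is judged then, once.
The state is a dict: "time": time; "q": joint angles; "qd": joint speeds; "joint_torque": joint torques, N m; "ee_pos": TCP position; "ee_rot": TCP orientation; "wrist_force": force on the tool from outside, world axes, zero at the start; "torque": the same for the moment, N m; "opening": opening from 0.0 (shut) to 1.0 (fully open); "finger_force": force on a finger pad.
Only numpy, scipy, OpenCV 4.12 (cv2) and the standard library are available. Lean on these libraries where they do the work, as an engineer would, in place of code of your own. Each camera call takes 0.05 s, during which the arm holds its last target. There are 200 camera calls.

TASK

Pick up the orange thickness gauge and zero it on the bare steel block, then measure the copper-plated panel on the sloping easel, first at the centre of the red mark and then at the centre of the blue mark. For each reading set the foot flat and square on the spot and gently press until the sprung foot has gone in a few millimetres, holding it there for a good half second. Then stand the gauge upright on the middle of its black mat and let go, leaving the other things on the bench where they are.

Things in the scene. Friction and masses are not known exactly. Their poses are not given: they have to be found in the camera images.
- gauge: Orange hand-held thickness gauge, 220 g, 120 mm high, standing on its round foot. Origin: centre of the foot's underside; z up along the gauge. Its grip is an upright block, 26 to 120 mm above the origin, 36 mm along x, 28 mm along y (grip across y, about 82 mm up); small screen on its -x face. The foot, a dark steel disc 36 mm across, 14 mm thick, slides up towards the grip.
- gauge_foot (a joint): How far the sprung foot has gone into the gauge, in m: 0 = fully out, 0.010 = fully in. It stays out up to 4 N, then goes in by 1 mm for every 0.4 N more (8 N when fully in). A reading counts from 2 mm.
- gauge_tip (a point): Centre of the underside of the gauge's foot; moves with the foot; z points up along the gauge.
- zero_spot (a point): Centre of the top face of the zero block, 16 mm above the bench. The block is bare steel, 70 x 70 mm on top, in a green 90 x 90 x 8 mm holder, fixed to the bench. z points straight up.
- easel: Green and black easel fixed to the bench, base 150 (x) x 200 (y) mm, 108 mm high, with a copper-coloured panel 110 mm up the slope x 176 mm wide. The panel's outward normal is 30 degrees from vertical, tipped towards the easel's -x. Origin: centre of the base's underside; the face centre is 75 mm straight above. A black ledge 5 mm proud runs along the lower edge.
- mark_red_spot (a point): Centre of the red round mark (red ring 44 mm across, white inside, red dot) on the panel's face, 45 mm to one side of the panel's middle line, halfway up; z is the outward normal of the panel face. Which side is red varies.
- mark_blue_spot (a point): Centre of the blue round mark (blue ring 44 mm across, white inside, blue dot), 45 mm to the other side of the panel's middle line, halfway up; z is the outward normal of the panel face.
- mat: Black rubber mat, 120 x 120 x 4 mm, fixed on the bench; the gauge starts on it and goes back to its middle. Origin: centre of its underside, on the bench.
- beaker: Empty glass beaker, 90 mm across, 110 mm high; bystander. Origin: centre of its underside.
- jar: Amber glass jar, 64 mm across, 90 mm high; bystander. Origin: centre of its underside.
- tub: Open blue plastic tub, 110 mm across, 85 mm high; bystander. Origin: centre of its underside.
- brush: Flat brush with a wooden handle, about 200 mm long, lying on the bench along its x; bystander. Origin: underside of its middle.
- zero_block: The same zero block; origin: centre of its underside, on the bench.
Mind the look-alikes: they are no part of the job. There is more than one size of the gauge; the one meant has the size given above. What is meant by the zero_block is not purple, and is the larger of those in its own colour.

How it is judged:
By the outcome, as a careful person would: the job done as asked, in the order asked, and still so for the second after the job is handed in, with the robot touching nothing.
It also fails if it takes over 54 s, if anything falls off the work surface, if the arm or the gripper's body presses on something with over 40 N, if the wrist force passes 120 N, or if a joint passes its speed limit or range.

## Working session

There is one attempt and no reset: what is moved stays moved. The work goes in short steps, each a Python script; the robot and the scene stay as the last script left them, time stands still between calls to the robot, and variables do not carry over. Pictures are saved under pics/ and viewed, at most 10 in all, crops included, and the job is handed in when it is done.

```bash
mkdir -p pics; python3 - <<'E'
from cell import *
import cv2,json,numpy as np
for n in("scene","top"):
    d=get_image(n);cv2.imwrite(f"pics/{n}0.png",d["pixels"][:,:,::-1])
    print(n,{k:np.round(d[k],4).tolist() for k in("fx","fy","cx","cy","rvec","tvec")})
o=observe();print(o)
E
```

```text
scene {'fx': 472.978, 'fy': 472.978, 'cx': 313.5425, 'cy': 203.1392, 'rvec': [2.1771, 1.4823, -0.4373], 'tvec': [-0.2612, -0.3538, 1.5142]}
top {'fx': 419.5056, 'fy': 419.5056, 'cx': 322.1998, 'cy': 199.5925, 'rvec': [2.1658, -2.1528, 0.1343], 'tvec': [0.0658, 0.5657, 1.3149]}
{'time': 0.1, 'q': array([-1.30771196,  0.31162058,  0.01399317,  1.51289666, -0.00439178,
        1.31922586, -0.02723582]), 'qd': array([-1.25768711e-03, -6.86939282e-04, -4.71163264e-04, -4.91260176e-03,
        5.71125850e-05, -1.62824392e-04,  5.42534054e-04]), 'joint_torque': array([ 1.11347057e-03, -3.80858016e+01,  1.46856909e-01, -2.31239891e+01,
        1.22962860e-02,  8.09427118e-03, -1.37042957e-05]), 'ee_pos': array([0.16483943, 0.52402295, 0.23034352]), 'ee_rot': array([-1.12924862e-04,  1.51781896e-01,  9.88413442e-01, -1.05389609e-03]), 'wrist_force': array([-0.43035829,  0.31758526,  0.22027874]), 'torque': array([ 0.06560325, -0.00754682, -0.01009278]), 'finger_force': 0.0, 'opening': 0.9976078238712515}
```

View pics/scene0.png

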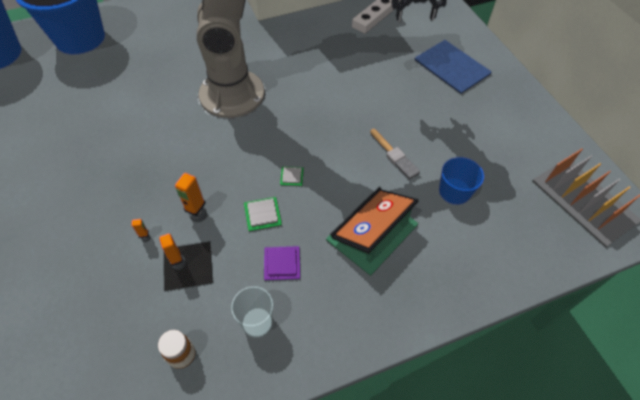

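View pics/top0.png

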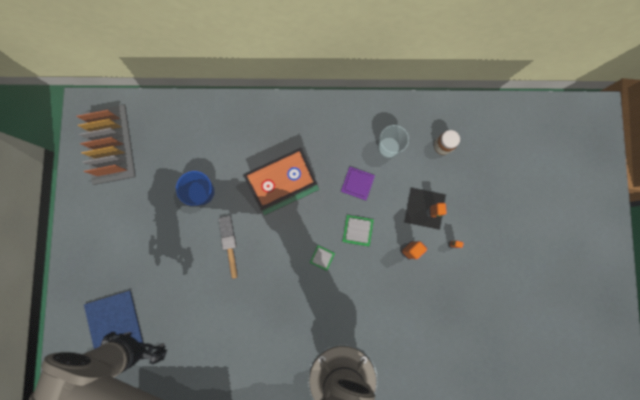

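The scene view shows the gauge candidates: one on the mat at (170,250), a bigger one at (190,193) and a small one at (139,228). The zero block candidates are the large green one (263,213), a small green one (291,176) and a purple one (282,263). By the description I want the gauge on the mat and the large green block. Red mark (384,205) and blue mark (362,228) are on the easel. Next is a close crop to check the choice.

```bash
python3 - <<'E'
import cv2,numpy as np
s=cv2.imread("pics/scene0.png");t=cv2.imread("pics/top0.png")
def c(im,x,y,w=80,h=60):return cv2.resize(im[y:y+h,x:x+w],(400,300),interpolation=cv2.INTER_CUBIC)
cv2.imwrite("pics/c1.png",np.vstack([np.hstack([c(s,145,230),c(t,390,180)]),np.hstack([c(s,225,183),c(t,320,200)])]))
cv2.imwrite("pics/c2.png",np.hstack([c(s,320,185,112,84),c(t,230,135,112,84)]))
E
```

```text
(no output)
```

View pics/c1.png

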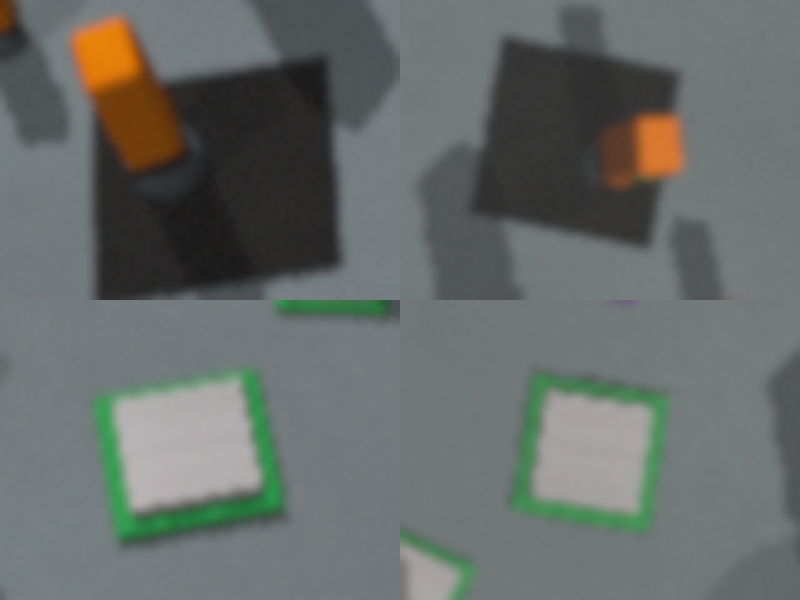

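View pics/c2.png

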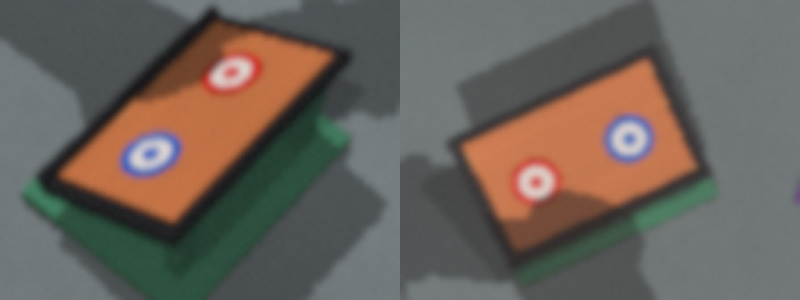

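The crops confirm the choice. The gauge on the mat has its top face at about (165.5,240.3) in scene and (441.5,208.5) in top. The large green zero block, the red and blue rings and the panel corners are all clear. Next I triangulate.

```bash
cat > tri.py <<'E'
import cv2,numpy as np
from cell import get_image
C={n:get_image(n) for n in("scene","top")}
def P(d):
    K=np.array([[d["fx"],0,d["cx"]],[0,d["fy"],d["cy"]],[0,0,1]])
    return K@np.c_[cv2.Rodrigues(np.array(d["rvec"],float))[0],np.array(d["tvec"])]
PS,PT=P(C["scene"]),P(C["top"])
def tri(a,b):
    X=cv2.triangulatePoints(PS,PT,np.array(a,float).T,np.array(b,float).T);return (X[:3]/X[3]).T
def px(p,org,off,s):return (np.array(p,float)-org+.5)/s-.5+off
E
python3 - <<'E'
from tri import *
np.set_printoptions(precision=4,suppress=True)
def go(n,a,ao,af,b,bo,bf,s=5):
    X=tri(px(a,ao,af,s),px(b,bo,bf,s));print(n,X.mean(0),"\n",X);return X
g=go("gauge",[(72,32),(122,16),(140,76),(88,92)],(0,0),(145,230),[(684,172),(637,178),(640,115),(680,113)],(400,0),(390,180))
m=go("mat",[(326,58),(341,266),(97,298)],(0,0),(145,230),[(474,212),(503,38),(680,72)],(400,0),(390,180))
z=go("zero",[(115,402),(240,378),(263,488),(135,515)],(0,300),(225,183),[(640,515),(533,500),(545,390),(652,405)],(400,300),(320,200))
e=go("easel",[(212,10),(40,178),(175,240),(350,55)],(0,0),(320,185),[(515,265),(710,172),(655,50),(452,145)],(400,0),(230,135),400/112)
r=go("red,blue",[(232,72),(150,154)],(0,0),(320,185),[(536,182),(629,138)],(400,0),(230,135),400/112)
print("mat mid",(m[0]+m[2])/2)
for n,X in(("g",g),("z",z)):
    for i in range(4):
        d=X[(i+1)%4]-X[i];print(n,np.linalg.norm(d),np.degrees(np.arctan2(d[1],d[0])))
for i,j in((0,1),(1,2)):
    d=m[j]-m[i];print("m",np.linalg.norm(d),np.degrees(np.arctan2(d[1],d[0])))
nn=np.cross(e[2]-e[0],e[3]-e[1]);nn/=np.linalg.norm(nn);print("normal",nn*np.sign(nn[2]))
d=r[1]-r[0];print("rb",np.linalg.norm(d),np.degrees(np.arctan2(d[1],d[0])))
E
```

```text
gauge [ 0.5298 -0.292   0.1191] 
 [[ 0.5133 -0.3046  0.1203]
 [ 0.5097 -0.2804  0.1136]
 [ 0.5475 -0.2798  0.12  ]
 [ 0.5486 -0.3032  0.1226]]
mat [ 0.5664 -0.2555  0.0002] 
 [[ 0.4971 -0.2027 -0.0026]
 [ 0.6126 -0.2249 -0.0027]
 [ 0.5896 -0.3389  0.0058]]
zero [ 0.4689 -0.0494  0.0102] 
 [[ 0.4289 -0.0787  0.0112]
 [ 0.438  -0.0103  0.0095]
 [ 0.5089 -0.0201  0.0099]
 [ 0.4999 -0.0886  0.0103]]
easel [0.6248 0.1979 0.0703] 
 [[0.5326 0.2596 0.045 ]
 [0.6175 0.0859 0.0446]
 [0.7173 0.136  0.0955]
 [0.6319 0.3103 0.0963]]
red,blue [0.6226 0.1975 0.0736] 
 [[0.6028 0.2382 0.0736]
 [0.6424 0.1567 0.0735]]
mat mid [ 0.5433 -0.2708  0.0016]
g 0.025359155214568288 98.48922571837925
g 0.03832528690057784 0.8292967787513676
g 0.023573752111122927 -87.40152051387652
g 0.0353399867681137 -177.832514901334
z 0.06899460239706345 82.4339780125895
z 0.07156550880116308 -7.821501056489794
z 0.06912489124522177 -97.5089830787797
z 0.07164049352273595 172.05917973063558
m 0.1176882349846632 -10.843885076367837
m 0.11662051407167742 -101.43769676744134
normal [-0.3728 -0.1856  0.9092]
rb 0.09062896570121265 -64.076085456165
```

```bash
cat > h.py <<'E'
import numpy as np,cv2
from cell import *
from scipy.spatial.transform import Rotation as Rn
np.set_printoptions(precision=4,suppress=True)
def quat(z,y):
    "orientation with tool z along z and tool y near y"
    z=np.array(z,float)/np.linalg.norm(z);y=np.array(y,float);y-=z*(y@z);y/=np.linalg.norm(y)
    return np.roll(Rn.from_matrix(np.c_[np.cross(y,z),y,z]).as_quat(),1)
def yaw(a):return quat([0,0,-1],[-np.sin(a),np.cos(a),0])
AZ=np.radians(26)
N=np.array([-.5*np.cos(AZ),-.5*np.sin(AZ),np.cos(np.pi/6)])
QE=quat(-N,[-np.sin(AZ),np.cos(AZ),0])
def st():
    o=observe();print("t",round(o["time"],2),o["ee_pos"],"q",o["q"],"F",o["wrist_force"],"op",round(o["opening"],3),"ff",o["finger_force"])
def snap(name):
    d=get_image("wrist");cv2.imwrite(f"pics/{name}.png",d["pixels"][:,:,::-1])
    np.savez(f"pics/{name}.npz",**d)
def ray(name,p):
    d=np.load(f"pics/{name}.npz");R=cv2.Rodrigues(d["rvec"])[0];x,y=(p[0]-d["cx"])/d["fx"],(p[1]-d["cy"])/d["fy"]
    r=np.hypot(x,y);v=np.array([x*np.sin(r)/r,y*np.sin(r)/r,np.cos(r)])
    return -R.T@d["tvec"],R.T@v
def onplane(name,p,p0,n):
    c,v=ray(name,p);n=np.array(n,float);return c+v*((np.array(p0)-c)@n)/(v@n)
def both(a,pa,b,pb):
    (c,u),(e,w)=ray(a,pa),ray(b,pb);s=np.linalg.lstsq(np.c_[u,-w],e-c,rcond=None)[0]
    p,q=c+u*s[0],e+w*s[1];return (p+q)/2,np.linalg.norm(p-q)
E
python3 - <<'E'
from h import *
c=np.array([.6226,.1975,.0736])
move_ptp(c+.19*N,QE);st();snap("w1")
move_ptp([.53,-.292,.27],yaw(.03));st();snap("w2")
E
```

```text
t 2.08 [0.537  0.157  0.2383] q [-1.0145 -0.0359  0.7583  2.0113 -0.1292  0.6463  1.8591] F [-0.4184  0.028   0.0133] op 0.999 ff 0.0
t 3.77 [ 0.5308 -0.2905  0.2698] q [-0.1757  0.5984  1.1235  1.3027 -0.534   1.5553  2.4818] F [ 0.2884 -0.433   0.2077] op 0.999 ff 0.0
```

View pics/w1.png

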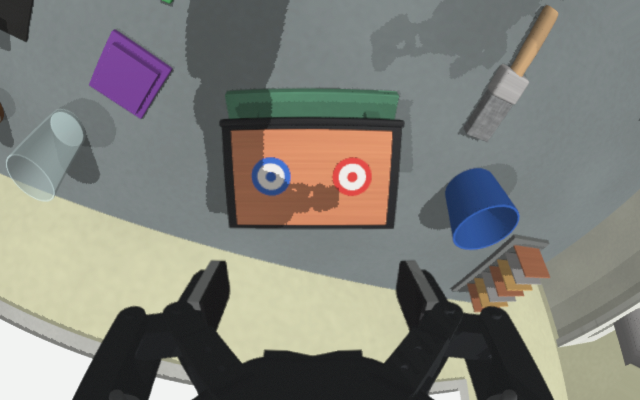

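View pics/w2.png

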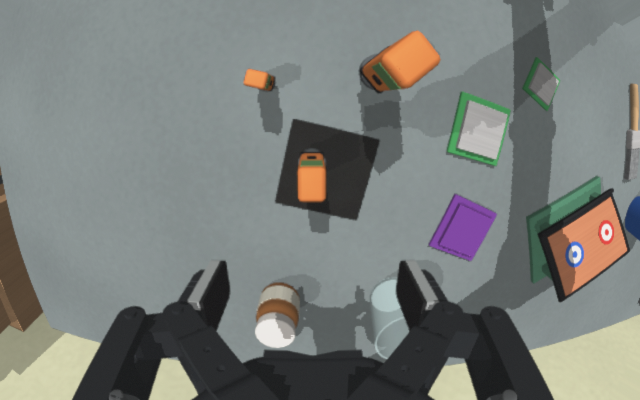

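w1 (head-on to the panel) shows the blue dot at (270,177), the red dot at (352,177) and panel edges parallel to the rows, so the azimuth is right. w2 shows the gauge's top face at (312,183), nearly straight, with mat corners (292,119), (379,140), (357,219), (276,200). The block's white top face is at (468,101), (509,111), (497,160), (457,147).

```bash
python3 - <<'E'
from h import *
print("red",both("w1",(352,177),"w2",(606,232)),"blue",both("w1",(270.5,177),"w2",(574.5,254.5)))
c=np.array([.6226,.1975,.0736])
r,b=[onplane("w1",p,c,N) for p in((352,177),(270.5,177))];print(r,b,np.linalg.norm(r-b),np.degrees(np.arctan2(*(r-b)[1::-1])))
for n,P,z in(("mat",[(292,119),(379,140),(357,219),(276,200)],.004),("zero",[(468,101),(509,111),(497,160),(457,147)],.016),("gauge",[(299,167),(325,167),(325,202),(299,202)],.124)):
    X=np.array([onplane("w2",p,(0,0,z),(0,0,1)) for p in P]);print(n,X.mean(0));
    d=np.roll(X,-1,0)-X;print(np.linalg.norm(d,axis=1),np.degrees(np.arctan2(d[:,1],d[:,0])))
E
```

```text
red (array([0.6025, 0.2377, 0.0754]), np.float64(0.0007638677989075454)) blue (array([0.6419, 0.1563, 0.0762]), np.float64(0.00046972117593587566))
[0.6039 0.2386 0.0743] [0.6439 0.1569 0.0744] 0.09097427674841396 116.110191090759
mat [ 0.5416 -0.2717  0.004 ]
[0.1193 0.1167 0.1185 0.1146] [  78.8727  -10.7129 -102.1434  169.6789]
zero [ 0.467  -0.0499  0.016 ]
[0.073  0.0756 0.0732 0.0668] [  86.8635   -8.4275 -100.1093  171.1556]
gauge [ 0.5285 -0.2915  0.124 ]
[0.0248 0.0353 0.0257 0.0353] [  91.8916    2.5683  -88.1025 -178.8206]
```

```bash
python3 - <<'E'
from h import *
move_l([.529,-.2918,.067],yaw(.035),v=.15);st()
gripper_to(0.0,60);st()
move_l([.529,-.2918,.115],v=.1);hold(.3);st();snap("w3")
for n,p in(("red",[.6028,.238,.0753]),("blue",[.6424,.1565,.0755])):
    for s in(1,-1):
        print(n,s,ik(np.array(p)+.063*N,quat(-N,[-s*np.sin(AZ),s*np.cos(AZ),0])))
for a in(-.9,-.5,0,.5,.9,np.pi,2.6,-2.6):print("zero",a,ik([.468,-.0497,.08],yaw(a)))
E
```

```text
t 5.32 [ 0.5296 -0.2924  0.0681] q [-0.1529  0.7572  1.0071  1.598  -0.6819  1.172   2.6119] F [-0.1346  0.7967  0.9264] op 0.998 ff 0.0
t 5.88 [ 0.5291 -0.2918  0.0673] q [-0.1528  0.7578  1.0064  1.5988 -0.6819  1.1724  2.6119] F [-0.3993  0.7425  2.1693] op 0.316 ff 56.23668730258942
t 6.81 [ 0.5287 -0.2916  0.1144] q [-0.1708  0.71    1.0453  1.5504 -0.6347  1.255   2.5784] F [ 0.3969  0.2087 -2.2142] op 0.321 ff 56.424418687820435
red 1 [-1.1902  0.3506  0.9931  2.0439 -0.8374  0.5017  2.3888]
red -1 [-1.3593  0.5018  1.2801  2.0475 -1.0975  0.6597 -0.5474]
blue 1 [-0.9372  0.3844  0.9493  1.9952 -0.9563  0.6016  2.651 ]
blue -1 [-1.1273  0.5617  1.2816  1.9996 -1.202   0.8017 -0.3178]
zero -0.9 [-0.7842  0.5102  1.1306  1.9588 -0.5448  1.0207  1.2693]
zero -0.5 [-0.8541  0.6077  1.2772  1.9604 -0.6652  1.0875  1.7842]
zero 0 [-0.8109  0.5408  1.1818  1.9594 -0.5849  1.0408  2.2077]
zero 0.5 [-0.7548  0.4824  1.0785  1.9581 -0.5062  1.0032  2.6321]
zero 0.9 [-0.7007  0.4422  0.9901  1.9568 -0.4457  0.9791  2.9734]
zero 3.141592653589793 [-0.7842  0.5102  1.1306  1.9588 -0.5448  1.0207 -0.9723]
zero 2.6 [-0.7842  0.5102  1.1306  1.9588 -0.5448  1.0207 -1.5139]
zero -2.6 [-0.8597  0.6189  1.2915  1.9605 -0.6778  1.0957 -0.3039]
```

View pics/w3.png

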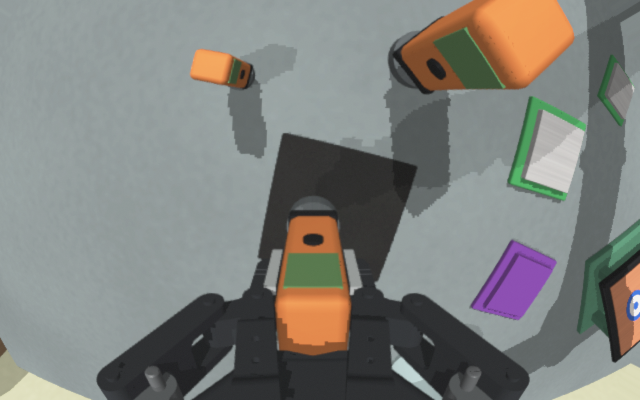

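The gauge is held straight between the pads, upright and clear of the mat. On to the zero.

```bash
cat >> h.py <<'E'
D=.0633
def press(p,n,q,over=.005,hover=.012):
    p,n=np.array(p),np.array(n,float)
    move_l(p+(D+hover)*n,q,v=.12);hold(.3);f0=observe()["wrist_force"]
    move_l(p+(D-over)*n,v=.03)
    for _ in range(3):
        hold(.3);o=observe();print("F",(o["wrist_force"]-f0)@n,o["wrist_force"]-f0,"tip in",(o["ee_pos"]-p)@n-D,"lat",(o["ee_pos"]-p)-n*((o["ee_pos"]-p)@n),"t",o["time"])
    move_l(p+(D+hover)*n,v=.08)
E
python3 - <<'E'
from h import *
move_l([.529,-.2918,.29],v=.25)
move_ptp([.468,-.0497,.16],yaw(0));st()
press([.468,-.0497,.016],[0,0,1],yaw(0));st()
E
```

```text
t 8.8 [ 0.4688 -0.0511  0.1606] q [-0.9053  0.4267  1.2807  1.8593 -0.441   1.1867  2.0922] F [-0.1871 -0.537  -1.6167] op 0.318 ff 56.422709226608276
F 6.404073681102467 [-0.5556  1.4668  6.4041] tip in -0.004860659673463982 lat [0.0001 0.0001 0.    ] t 10.8417
F 7.490379737274144 [-1.2566  1.4132  7.4904] tip in -0.004976533088610388 lat [0.0001 0.0001 0.    ] t 11.1417
F 6.797567706282766 [-1.3628  1.2767  6.7976] tip in -0.004990353992615104 lat [0.0001 0.0001 0.    ] t 11.4417
t 11.81 [ 0.4678 -0.0499  0.0914] q [-0.8142  0.5098  1.1758  1.9476 -0.545   1.0519  2.1738] F [-0.903   0.8027 -2.6281] op 0.325 ff 56.76523804664612
```

```bash
python3 - <<'E'
from h import *
r=np.array([.6028,.238,.0753])
move_l([.468,-.0497,.2],v=.2)
move_ptp(r+.15*N,QE);st()
move_l(r+(D+.02)*N,QE,v=.12);hold(.3);st();snap("w4")
E
```

```text
t 13.51 [0.5353 0.2034 0.2045] q [-1.5613  0.0801  1.2761  2.0499 -0.2782  0.5657  1.9135] F [ 1.1382 -0.1647 -2.5248] op 0.32 ff 56.87298238277435
t 14.52 [0.5654 0.2201 0.1481] q [-1.2179  0.2834  0.9995  2.0479 -0.6983  0.5013  2.2719] F [ 0.364  -0.0191 -2.5214] op 0.321 ff 56.88013672828674
```

View pics/w4.png

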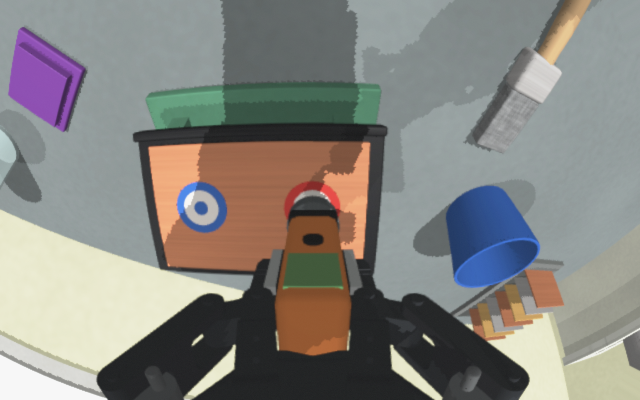

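The gauge is straight in the grip. The foot centre (313 px) lines up with the red ring (289–339 px), and blue sits at (201,208). Pressing both marks.

```bash
python3 - <<'E'
from h import *
r=np.array([.6028,.238,.0753]);b=np.array([.6424,.1565,.0755])
print("blue chk",onplane("w4",(201,208),b,N))
press(r,N,QE,.0045);st()
press(b,N,QE,.0045);st()
move_l(b+.2*N,v=.2);st()
E
```

```text
blue chk [0.6426 0.1563 0.0756]
F 5.0037455130515625 [-1.8796 -0.5077  4.674 ] tip in -0.0043853801808083626 lat [-0.      0.0002  0.    ] t 16.1167
F 5.3328171785475575 [-2.8891  0.534   4.7938] tip in -0.004476355843623742 lat [0.     0.0002 0.0001] t 16.4167
F 5.304587801114667 [-1.8863  0.0841  5.1677] tip in -0.004502527188094227 lat [-0.      0.0002  0.    ] t 16.7167
t 17.07 [0.569  0.2212 0.1402] q [-1.1868  0.3028  0.9702  2.0469 -0.7329  0.4919  2.301 ] F [ 0.0962 -0.0426 -2.5906] op 0.321 ff 56.894407868385315
F 5.752493460227813 [-3.8321 -0.6717  4.4838] tip in -0.004356073578353145 lat [0.0001 0.0001 0.0001] t 19.2833
F 5.212808130474451 [-3.2743 -1.7407  3.8796] tip in -0.004473696766644747 lat [0.0001 0.0001 0.0001] t 19.5833
F 6.209469350295136 [-3.8973 -0.9937  4.8962] tip in -0.004488720573993701 lat [0.0001 0.0002 0.0001] t 19.8833
t 20.24 [0.6085 0.1397 0.1404] q [-0.9019  0.3298  0.889   1.9973 -0.8532  0.5782  2.5694] F [-0.4895  0.5147 -2.8118] op 0.317 ff 56.96446180343628
t 21.18 [0.552  0.1128 0.248 ] q [-1.2581 -0.0534  1.1134  1.9822 -0.1742  0.6919  1.998 ] F [-0.5392 -0.0165 -2.2467] op 0.32 ff 56.983346343040466
```

```bash
python3 - <<'E'
from h import *
f=[]
for _ in range(20):
    hold(.03);f.append(observe()["wrist_force"])
f=np.array(f);print(f.mean(0),f.std(0),(f@N).std(),observe()["time"])
E
```

```text
[ 0.0072 -0.0075 -2.25  ] [0.4213 0.5416 0.4274] 0.4753753398649432 21.8417
```

Noise is about 0.45 N per sample. The readings average 6.9, 5.2 and 5.7 N, which fits about 3–7 mm of travel and agrees with the geometry. Returning the gauge.

```bash
python3 - <<'E'
from h import *
m=[.542,-.2715]
move_ptp(m+[.30],yaw(0));st()
move_l(m+[.08],v=.2);move_l(m+[.0672],v=.03);hold(.4);st()
gripper_to(.65);hold(.2);st()
move_l(m+[.20],v=.12);st();snap("w5")
t=get_image("top")["pixels"][:,:,::-1];s=get_image("scene")["pixels"][:,:,::-1];w=cv2.imread("pics/w5.png")
cv2.imwrite("pics/f.png",np.vstack([np.hstack([cv2.resize(s[160:280,120:280],(400,300)),cv2.resize(t[160:280,340:500],(400,300))]),cv2.resize(w[60:300,160:480],(800,600))[::2,::2].repeat(2,1)[:300]]))
E
```

```text
t 23.27 [ 0.543  -0.2701  0.3   ] q [-0.2223  0.6184  1.1985  1.2355 -0.5734  1.6397  2.4307] F [ 0.2407 -0.4356 -2.2681] op 0.32 ff 57.04797327518463
t 25.5 [ 0.542  -0.2715  0.0674] q [-0.2184  0.7951  1.0704  1.5936 -0.7356  1.2042  2.5739] F [-0.4882  0.5589  0.014 ] op 0.319 ff 57.487818002700806
t 26.08 [ 0.542  -0.2715  0.0672] q [-0.2183  0.7952  1.0702  1.5937 -0.7357  1.204   2.5739] F [ 0.3955 -0.7104 -0.9064] op 0.65 ff 0.0
t 27.34 [ 0.5417 -0.271   0.199 ] q [-0.2474  0.676   1.1652  1.4283 -0.6183  1.4385  2.4857] F [0.8268 0.8461 0.3604] op 0.651 ff 0.0
```

View pics/w5.png

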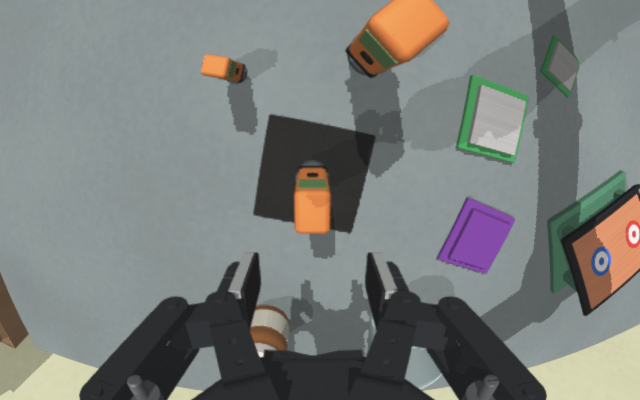

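The gauge stands upright and released: its top face spans (294–330, 197–233), and the mat corners are (270,115), (375,136), (350,233), (254,214). I check the offset, then hand in.

```bash
python3 - <<'E'
from h import *
f=lambda P,z:np.mean([onplane("w5",p,(0,0,z),(0,0,1)) for p in P],0)
g=f([(294,196),(330,196),(330,233),(295,233)],.124);m=f([(270,115),(375,136),(350,233),(254,214)],.004)
print(g,m,g-m)
if np.linalg.norm((g-m)[:2])<.008: print(sign_off())
E
```

```text
[ 0.5429 -0.2717  0.124 ] [ 0.5428 -0.2718  0.004 ] [0.0001 0.0001 0.12  ]
the job is handed in; nothing more can be done
None
```

I zeroed the gauge on the bare steel block, read red then blue, stood it upright on the middle of its mat (0.1 mm off by the wrist camera) and handed in at about 27 s; foot travel, inferred from noisy wrist force, was about 7 mm (zero), 3 mm (red) and 4 mm (blue).

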